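Stand the slumped cartons back up in the care-trolley tray

ROBOT

A 6-joint arm with a two-finger parallel gripper is mounted at the origin on the work surface. World frame = base frame: x ahead of the robot, y to its left, z up, the work surface at z = 0. Lengths are in mm, angles in rad, forces in N, time in s.
With the tool pointing down it reaches from about 275 to 1000 mm from the base axis. Payload 8.4 kg.
Tool frame: the origin (TCP) lies on the mounting face of the last link; the fingertips stand 173 mm ahead of it and the grasp point (between the pads) lies 155 mm ahead of it; z points along the fingers, y is the line along which they close (so a half turn about z gives the same grasp; the last joint's range is limited). The gripper opens to 85 mm and grips with 20 to 120 N. Pads are 22 mm wide; open, the fingers measure 114 mm over their backs; the gripper's body (76 mm by 85 mm) begins 54 mm behind the grasp point. The pads swing forward as they close: fully open they stand 13 mm farther back than shut.
Start: joints at [1.284, 0.353, 1.633, -0, 1.155, -0.002], TCP at [175.602, 599.828, 404.681] pointing down, gripper open.
Joint ranges: [-2.63, 2.63], [-0.92, 2.1], [0.06, 2.66], [-1.3, 4.44], [0, 2.69], [-3.02, 3.02]. Speed limits (rad/s): [2.22, 2.22, 2.79, 3.14, 3.14, 3.14].

INTERFACE

Orientations are given as [roll, pitch, yaw] about the fixed x, y, z axes, in that order (R = Rz(yaw) Ry(pitch) Rx(roll)).
In Python, from rig import r gives the robot as it stands.
- The arm moves only by the tool apply_moves, never from a script. Its argument "deltas" is a list of rows, each an object with "claw": the gripper command: -1 is fully open, 1 is shut, values between are in proportion; "delta_pos": the shift along the tool's x, y, z in cm, a list of three; "yaw": the turn about the tool's z in rad. In form: [{"claw": claw, "delta_pos": [tx, ty, tz], "yaw": yaw}, ...]. A call has 1 to 8 rows; each row shifts and turns the commanded pose from where the row before left it, along the tool's axes as they then stand; what a row does not reach is not made up. A row lasts 1/8 s, in which the tool goes at most 62.5 mm and 10.7 degrees, less where a joint would pass 70% of its speed; a pose out of reach is approached as far as the arm can. A call with a gripper value outside its range is refused whole. The fingers move at their own pace and stop on an object; "grip_force" is the grip in N (left out, the last holds). Time passes only in rows, so rows that do not move let the fingers close. It gives the time, the measured TCP pose, the force, the opening and the grip force at its end, in the units of the state.
- r.sense(): the state, without advancing time (a new reading comes with each control period).
- r.grab_frame(name): name is "scene" or "side" or "wrist"; returns a dict with "img" (420x560x3 uint8, blue, green, red), "z_map" (420x560 float32, mm along the optical axis (not along the pixel's ray), 0 where there is no reading), "fx", "fy", "cx", "cy" (pixels), "eye" and "rotation" of the camera in the world; the wrist camera has in their place "T_tool_cam" (4x4, takes a point from camera to tool coordinates, whose origin is the TCP and whose axes are the flange's). Camera axes: x right, y up, looking along -z (the intrinsics and any distortion apply to the point x, -y, -z); pixel columns grow to the right and rows downward; lengths in mm; the calibration is good to about 2 mm. A picture is of the moment at which its call begins: read the wrist's pose just before it.
- r.sign_off(): hands the job in; it is judged then, once.
The state is a dict: "clock": time; "qpos": joint angles; "qvel": joint speeds; "joint_efforts": joint torques, N m; "eef_pos": TCP position; "tcp_rot": TCP orientation; "contact_force": force on the tool from outside, world axes, zero at the start; "wrist_torque": the same for the moment, N m; "opening": opening from 0.0 (shut) to 1.0 (fully open); "grasp_force": force on a finger pad.
Only numpy, scipy, OpenCV 4.12 (cv2) and the standard library are available. Lean on these libraries where they do the work, as an engineer would, in place of code of your own. Each camera call takes 0.05 s, during which the arm holds its last target. There are 200 camera calls.

TASK

Two medicine cartons have slumped outwards and lean over the two ends of the divided tray on the care trolley. With the fingertips, gently push each one back up until it stands upright on the tray floor in its own end bay. Do not grip or lift the cartons, and leave the bottles, the gel dispenser and the compress pack standing where they are.

Things in the scene. Friction and masses are not known exactly. Their poses are not given: they have to be found in the camera images.
- tray: Cream plastic tray clipped to the trolley top (fixed), 348 mm long (own y), 112 mm wide (own x), rim 60 mm high, walls 4 mm, floor 5 mm thick. Two cross walls 50 mm high part it into a middle bay (112 mm of y, with two bottles) and two end bays (102 mm of y by 104 mm of x inside). Origin: centre of its underside, on the work surface; z up.
- left_bay (a point): Centre of the floor of the end bay at the tray's own +y end, 5 mm above the work surface.
- right_bay (a point): Centre of the floor of the end bay at the tray's own -y end, 5 mm above the work surface.
- blue_carton: White carton, blue bands, 0.15 kg: 78 (own x) x 42 (y) x 135 mm tall (z). Origin: centre of its base. Starts in the +y end bay leaning outwards 45 deg: outer bottom edge (y=+21) on the floor, outer face on the end rim, top 36 mm past the rim. Pushed up and round at its top edge it turns about its outer bottom edge (a level push slides it); balance at 17 deg, then drops onto its base.
- green_carton: White carton, green bands, 0.16 kg: 74 (own x) x 50 (y) x 118 mm tall (z). Origin: centre of its base. Starts in the -y end bay leaning outwards 41 deg: outer bottom edge (y=-25) on the floor, outer face on the end rim, top 25 mm past the rim. Pushed up and round at its top edge it turns about its outer bottom edge (a level push slides it); balance at 23 deg, then drops onto its base.
- antiseptic: White round bottle with a magenta label and cap, 44 mm across, 115 mm high, standing in the tray's middle bay. Origin: centre of its base.
- saline: White round bottle with a lilac label and white cap, 44 mm across, 105 mm high, standing in the tray's middle bay. Origin: centre of its base.
- gel: Teal hand-gel pump bottle, 72 mm across, 199 mm high, standing on the trolley top to the right of the tray. Origin: centre of its base.
- compresses: White compress pack, 100 by 100 mm, 70 mm high, on the trolley top to the left of the tray. Origin: centre of its underside.
Things that resemble listed ones, but are neither listed nor needed, are in the scene too. What is shaped like the green_carton but red or yellow is not meant.

How it is judged:
By the outcome, as a careful person would: the job done as asked, in the order asked, and still so for the second after the job is handed in, with the robot touching nothing.
It also fails if it takes over 54 s, if anything falls off the work surface, if the arm or the gripper's body presses on something with over 40 N, if the wrist force passes 120 N, or if a joint passes its speed limit or range.

## Working session

There is one attempt and no reset: what is moved stays moved. The work goes in short steps, Python scripts to look and compute and a tool call to move; the robot and the scene stay as the last step left them, time stands still between calls to the robot, and variables do not carry over. Pictures are saved under pics/ and viewed, at most 10 in all, crops included, and the job is handed in when it is done.

Besides the shell and the picture viewer there is one more tool, called after "Emit:" as name(argument=value, ...), one argument or row to a line, values as JSON. apply_moves: Moves the arm, as the interface text tells. Its arguments: {"type":"object","properties":{"deltas":{"type":"array"},"grip_force":{"type":"number"}},"required":["deltas"]}

```bash
ls; mkdir -p pics; python3 - <<'E'
from rig import r
import cv2,numpy as np,pickle
s=r.sense();print(s)
d={}
for n in("scene","side","wrist"):
    f=r.grab_frame(n);d[n]=f;print(n,{k:v for k,v in f.items() if k not in("img","z_map")})
pickle.dump((s,d),open("f0.pkl","wb"))
cv2.imwrite("pics/scene0.png",d["scene"]["img"]);cv2.imwrite("pics/side0.png",d["side"]["img"])
E
```

```text
pics
{'clock': 0.0, 'qpos': array([ 1.28357745e+00,  3.53640406e-01,  1.63418781e+00,  6.44684345e-06,
        1.15522651e+00, -2.37392338e-03]), 'qvel': array([-1.94204733e-04, -5.50950198e-04,  5.53039947e-05, -3.54831169e-04,
        3.83091661e-04, -4.58751779e-05]), 'joint_efforts': array([ 1.23670168e-03, -6.05251694e+01, -3.42090297e+01,  1.96454716e-04,
        9.06103291e-03,  1.59944352e-05]), 'eef_pos': array([175.53922689, 599.56814493, 403.94338283]), 'tcp_rot': array([-3.14013059e+00, -9.36516201e-06,  2.85674509e+00]), 'contact_force': array([-0.30307847,  0.08734232,  0.06972497]), 'wrist_torque': array([-0.02102642,  0.03015591, -0.00161058]), 'grasp_force': 0.0, 'opening': 0.999101978474478}
scene {'fx': 390.1898844253169, 'fy': 390.1898844253169, 'cx': 279.2650676191055, 'cy': 211.12273795928243, 'eye': array([1027.31309413, -705.53867825,  687.38435758]), 'rotation': array([ 0.90491326, -0.00263849,  0.59740238])}
side {'fx': 407.0111096531267, 'fy': 407.0111096531267, 'cx': 288.5944090642176, 'cy': 211.8756856924293, 'eye': array([  52.17398776, -525.07218648,  694.54513699]), 'rotation': array([ 8.67656210e-01,  6.45736885e-04, -7.95421079e-01])}
wrist {'fx': 308.8977811193129, 'fy': 308.8977811193129, 'cx': 275.27616368103907, 'cy': 211.59977679420257, 'T_tool_cam': array([[ 2.67173960e-04,  9.66137514e-01,  2.58027580e-01,
         6.56958452e+01],
       [ 9.99998609e-01,  1.66698537e-04, -1.65961832e-03,
        -8.09811087e-02],
       [-1.64643234e-03,  2.58027664e-01, -9.66136126e-01,
         3.10123567e+01],
       [ 0.00000000e+00,  0.00000000e+00,  0.00000000e+00,
         1.00000000e+00]])}
```

View pics/scene0.png

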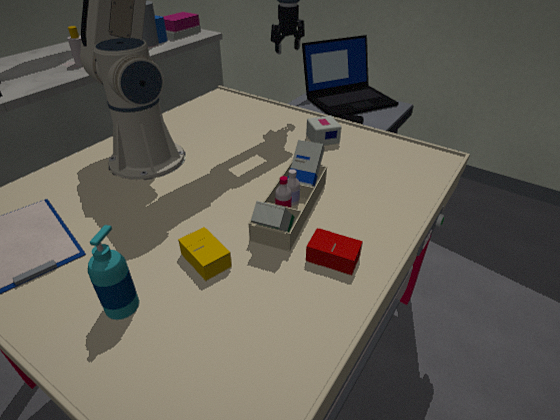

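View pics/side0.png

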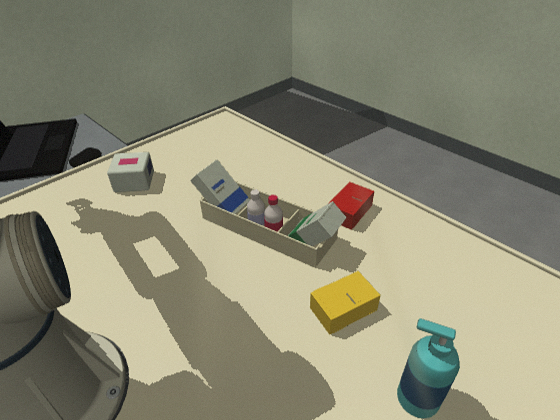

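The scene view shows the tray from about (275,240) to (310,165), with the green carton at the near end (272,217) and the blue one at the far end (307,162). The side view has blue at (220,185) and green at (320,225). Red and yellow cartons are distractors, and the arm starts near the compress pack.

```bash
cat > h.py <<'E'
import numpy as np,cv2
from scipy.spatial.transform import Rotation as R
def cloud(f,s=None):
    v,u=np.mgrid[0:420,0:560];z=f["z_map"]
    p=np.stack([(u-f["cx"])/f["fx"]*z,-(v-f["cy"])/f["fy"]*z,-z],-1)
    if "eye" in f: w=p@R.from_euler("xyz",f["rotation"]).as_matrix().T+f["eye"]
    else:
        T=f["T_tool_cam"];w=p@T[:3,:3].T+T[:3,3]
        w=w@R.from_euler("xyz",s["tcp_rot"]).as_matrix().T+s["eef_pos"]
    w[z<=0]=np.nan
    return w
E
python3 - <<'E'
import pickle;from h import *
s,d=pickle.load(open("f0.pkl","rb"))
for n,box in(("scene",(225,120,340,250)),("side",(180,140,375,275))):
    f=d[n];w=cloud(f);x0,y0,x1,y1=box
    hsv=cv2.cvtColor(f["img"],cv2.COLOR_BGR2HSV)
    m=np.zeros((420,560),bool);m[y0:y1,x0:x1]=1
    print(n,"table z",np.nanmedian(w[300:320,200:240,2]) if n=="scene" else np.nanmedian(w[300:340,200:230,2]))
    H,S,V=[hsv[...,i].astype(int) for i in range(3)]
    for name,mk in(("blue",(H>100)&(H<125)&(S>110)),("green",(H>50)&(H<90)&(S>100)),("mag",((H>160)|(H<4))&(S>120)),("yel/cream",(H>15)&(H<35)&(S>40)),("white",(S<40)&(V>70))):
        q=w[m&mk];q=q[~np.isnan(q[:,0])&(q[:,2]>12)]
        if len(q): print(name,len(q),q.min(0).round(),np.median(q,0).round(),q.max(0).round())
    q=w[m&(w[...,2]>54)&(w[...,2]<64)&(H>15)&(H<35)&(S>40)]
    print("rim",len(q));
    if len(q)>5: print(cv2.minAreaRect(q[:,:2].astype(np.float32)))
    for c in [(v,u) for v in range(y0,y1,12) for u in range(x0,x1,12)]:
        pass
import matplotlib
E
python3 - <<'E'
import sys;sys.path.insert(0,'.')
import pickle;from h import *
s,d=pickle.load(open("f0.pkl","rb"))
# topdown ortho render with colour, 1px=1mm, higher points on top
A=[];C=[]
for n in d:
    w=cloud(d[n],s).reshape(-1,3);A.append(w);C.append(d[n]["img"].reshape(-1,3))
A=np.vstack(A);C=np.vstack(C);k=(A[:,2]>-20)&(A[:,2]<250)&(A[:,0]>300)&(A[:,0]<900)&(A[:,1]>-250)&(A[:,1]<550)
A=A[k];C=C[k];o=np.argsort(A[:,2])
I=np.zeros((600,800,3),np.uint8)
for p,c in zip(A[o],C[o]): cv2.rectangle(I,(int(550-p[1])-1,int(900-p[0])-1),(int(550-p[1])+1,int(900-p[0])+1),tuple(int(min(255,x*1.3)) for x in c),-1)
cv2.imwrite("pics/top.png",I)
E
```

```text
scene table z 0.5619105420264532
blue 340 [454.  75.  26.] [533. 149.  53.] [573. 460. 102.]
green 39 [ 616. -121.   30.] [620. -55.  47.] [625. -34.  79.]
mag 722 [ 404. -110.   37.] [714. -56.  51.] [769. 485. 122.]
yel/cream 1564 [ 471. -224.   12.] [596. -34.  41.] [755. 228.  91.]
white 2038 [ 361. -149.   12.] [550. 127.  96.] [756. 509. 130.]
rim 365
((559.19580078125, 45.60795593261719), (112.44143676757812, 347.1570129394531), 13.245658874511719)
side table z 0.4149565245801341
blue 367 [488. 116.  40.] [525. 136.  55.] [570. 179.  96.]
green 107 [539. -87.  43.] [547. -56.  55.] [610. -37.  98.]
mag 1014 [ 524. -111.   12.] [725. -63.  50.] [810.  26. 124.]
yel/cream 3009 [ 462. -240.   12.] [526.   9.  41.] [898. 274. 130.]
white 3108 [ 469. -149.   13.] [542.  51.  90.] [898. 224. 131.]
rim 567
((555.4876708984375, 42.399444580078125), (116.22930145263672, 340.76458740234375), 13.02817440032959)Traceback (most recent call last):
  File "<stdin>", line 17, in <module>
ModuleNotFoundError: No module named 'matplotlib'
```

View pics/top.png

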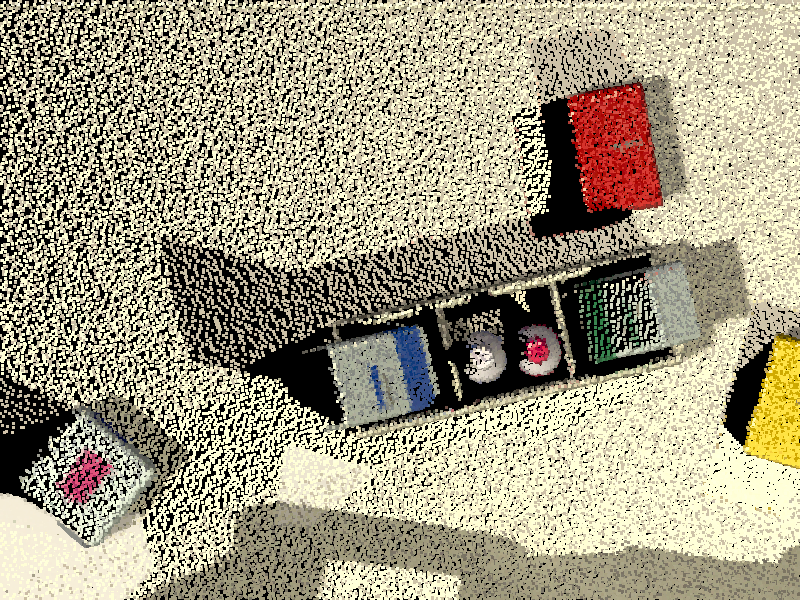

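Top-down view made from the depth maps: tray yaw is about 13.2°, blue is at the left end (380,375), green is at the right end (635,320), and the space beyond both ends is clear. Next I measure the cartons in the tray frame.

```bash
cat >> h.py <<'E'
c0=np.array([558.5,45.,0]);a=np.radians(13.2);TR=np.array([[np.cos(a),-np.sin(a),0],[np.sin(a),np.cos(a),0],[0,0,1]])
def tray(w): return (w-c0)@TR
E
python3 - <<'E'
import pickle;from h import *
s,d=pickle.load(open("f0.pkl","rb"))
for n in("scene","side"):
    t=tray(cloud(d[n]).reshape(-1,3));img=d[n]["img"].reshape(-1,3)
    hsv=cv2.cvtColor(d[n]["img"],cv2.COLOR_BGR2HSV).reshape(-1,3).astype(int)
    for nm,sg in(("blue",1),("green",-1)):
        q=t*[1,sg,1];k=(abs(q[:,0])<70)&(q[:,1]>65)&(q[:,1]<240)&(q[:,2]>66)&(q[:,2]<150)
        q=q[k]
        print(n,nm,len(q),"x",np.percentile(q[:,0],[1,50,99]).round(),"y",np.percentile(q[:,1],[1,99]).round(),"ztop",np.percentile(q[:,2],[98,99.7]).round())
        b=q[(q[:,2]>112)];print("  top strip x",np.percentile(b[:,0],[2,98]).round(1))
        for z in (75,90,105,120):
            b=q[abs(q[:,2]-z)<2]; 
            if len(b)>5: print("  z",z,"ymin/ymax",np.percentile(b[:,1],[5,95]).round(), "xslope",np.polyfit(b[:,0],b[:,1],1).round(3))
    for nm,k in(("bottles",(abs(t[:,0])<50)&(abs(t[:,1])<55)&(t[:,2]>100)&(t[:,2]<140)),):
        print(nm,np.percentile(t[k],[1,99],axis=0).round())
    k=(abs(t[:,0])<40)&(abs(abs(t[:,1])-62)<10)&(t[:,2]>44)&(t[:,2]<53)
    for sg in(1,-1): print("crosswall y",np.percentile(t[k&(t[:,1]*sg>0)][:,1],[5,50,95]).round())
s0=r=None
E
```

```text
scene blue 812 x [-41.   1.  36.] y [108. 183.] ztop [128. 129.]
  top strip x [-40.4  35.5]
  z 75 ymin/ymax [113. 138.] xslope [1.04000e-01 1.21316e+02]
  z 90 ymin/ymax [128. 175.] xslope [  0.262 136.582]
  z 105 ymin/ymax [144. 165.] xslope [1.38000e-01 1.51276e+02]
  z 120 ymin/ymax [160. 171.] xslope [2.40000e-02 1.64725e+02]
scene green 797 x [-35.   9.  38.] y [115. 190.] ztop [126. 128.]
  top strip x [-34.   37.6]
  z 75 ymin/ymax [120. 175.] xslope [ -0.545 168.625]
  z 90 ymin/ymax [129. 187.] xslope [ -0.624 177.544]
  z 105 ymin/ymax [155. 182.] xslope [-1.51000e-01  1.76563e+02]
  z 120 ymin/ymax [156. 166.] xslope [-4.00000e-03  1.60671e+02]
bottles [[-22. -38. 100.]
 [  2.  34. 122.]]
crosswall y [55. 57. 59.]
crosswall y [-61. -58. -55.]
side blue 1183 x [-47. -19.  31.] y [108. 191.] ztop [128. 130.]
  top strip x [-46.1  30.6]
  z 75 ymin/ymax [113. 164.] xslope [ -0.361 117.921]
  z 90 ymin/ymax [128. 172.] xslope [ -0.28  132.764]
  z 105 ymin/ymax [144. 189.] xslope [ -0.278 149.341]
  z 120 ymin/ymax [159. 173.] xslope [-7.00000e-02  1.63007e+02]
side green 1137 x [-41. -24.  32.] y [104. 191.] ztop [126. 128.]
  top strip x [-40.5  31.7]
  z 75 ymin/ymax [109. 169.] xslope [ -0.584 114.932]
  z 90 ymin/ymax [121. 183.] xslope [ -0.589 128.498]
  z 105 ymin/ymax [135. 183.] xslope [  0.2   171.355]
  z 120 ymin/ymax [148. 166.] xslope [2.50000e-02 1.60126e+02]
bottles [[-28. -39. 100.]
 [ -2.  36. 122.]]
crosswall y [54. 56. 59.]
crosswall y [-61. -60. -57.]
```

Emit:
apply_moves(
  deltas=[
    {"claw":-1,"delta_pos":[0,0,0],"yaw":-0.172},
    {"claw":-1,"delta_pos":[0,0,0],"yaw":-0.172},
    {"claw":-1,"delta_pos":[0,0,0],"yaw":-0.171},
    {"claw":-1,"delta_pos":[-2.4,-4.6,0],"yaw":0},
    {"claw":-1,"delta_pos":[-2.4,-4.6,0],"yaw":0},
    {"claw":-1,"delta_pos":[-2.4,-4.6,0],"yaw":0},
    {"claw":-1,"delta_pos":[-2.4,-4.6,0],"yaw":0},
    {"claw":-1,"delta_pos":[-2.4,-4.6,0],"yaw":0},
  ],
)

```text
clock: 1.15
eef_pos: [345.7, 401.9, 404.6]
tcp_rot: [-3.142, -0.0, -2.911]
contact_force: [-0.2, 0.2, 0.6]
opening: 0.998
grasp_force: 0.0
```

Emit:
apply_moves(
  deltas=[
    {"claw":-1,"delta_pos":[-2.4,-4.5,0],"yaw":0},
    {"claw":-1,"delta_pos":[-2.4,-4.5,0],"yaw":0},
    {"claw":-1,"delta_pos":[-2.4,-4.5,0],"yaw":0},
    {"claw":-1,"delta_pos":[-2.4,-4.5,0],"yaw":0},
    {"claw":-1,"delta_pos":[-2.4,-4.5,4],"yaw":0},
    {"claw":-1,"delta_pos":[0,0,4],"yaw":0},
    {"claw":-1,"delta_pos":[0,0,0],"yaw":0},
    {"claw":-1,"delta_pos":[0,0,0],"yaw":0},
  ],
)

```text
clock: 2.15
eef_pos: [512.1, 213.5, 327.2]
tcp_rot: [3.141, 0.001, -2.911]
contact_force: [-0.1, 0.3, -0.4]
opening: 1.0
grasp_force: 0.0
```

```bash
cat >> h.py <<'E'
def where(s,tipd=160):
    t=tray(s["eef_pos"]);Rt=R.from_euler("xyz",s["tcp_rot"]).as_matrix();ty=Rt[:,1]@TR
    return "clock %.2f tcp tray %s tip z %.0f tooly(tray) %s F %s"%(s["clock"],t.round(1),t[2]-tipd,ty.round(3),s["contact_force"].round(2))
E
python3 - <<'E'
from rig import r
from h import *
s=r.sense();print(where(s))
f=r.grab_frame("wrist");q=tray(cloud(f,s));cv2.imwrite("pics/w1.png",f["img"])
k=(q[...,2]>66)&(q[...,2]<150)&(q[...,1]>80)&(q[...,1]<240)&(abs(q[...,0])<70)
p=q[k];print(len(p),np.percentile(p,[1,50,99],axis=0).round())
for z in(95,100,105,115,125):
    b=p[abs(p[:,2]-z)<2.5];print(z,len(b),np.percentile(b,[3,97],axis=0).round() if len(b) else "")
E
```

```text
clock 2.15 tcp tray [ -6.7 174.6 327.2] tip z 167 tooly(tray) [-0.  1.  0.] F [-0.07  0.33 -0.39]
14986 [[-45. 112.  67.]
 [-12. 165. 110.]
 [ 31. 202. 129.]]
95 789 [[-45. 137.  93.]
 [ 29. 183.  97.]]
100 1162 [[-45. 143.  98.]
 [ 29. 203. 102.]]
105 1564 [[-45. 148. 103.]
 [ 29. 201. 107.]]
115 1828 [[-45. 158. 113.]
 [ 29. 191. 117.]]
125 2049 [[-44. 168. 123.]
 [ 29. 181. 127.]]
```

View pics/w1.png

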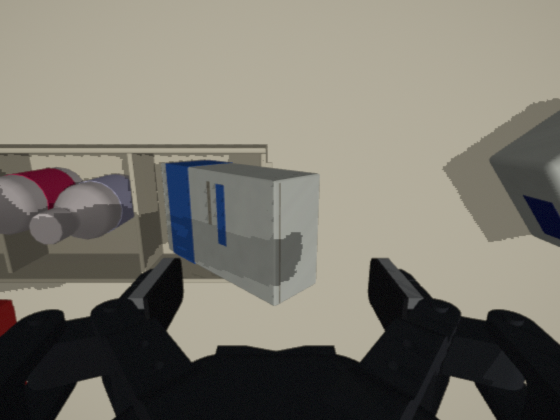

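The wrist view shows the blue carton's upper face between the open fingers. Its outer top edge runs at px x≈318, which measures y'≈203, z≈100. The right pad is clear of the edge.

Emit:
apply_moves(
  deltas=[
    {"claw":-1,"delta_pos":[0.1,0,3.0],"yaw":0},
    {"claw":-1,"delta_pos":[0,0,3.0],"yaw":0},
    {"claw":-1,"delta_pos":[0,-0.4,0.6],"yaw":0},
    {"claw":-1,"delta_pos":[0,-0.4,0.6],"yaw":0},
    {"claw":-1,"delta_pos":[0,-0.3,0.6],"yaw":0},
    {"claw":-1,"delta_pos":[0,0,0],"yaw":0},
  ],
)

```text
clock: 2.95
eef_pos: [513.6, 201.8, 248.4]
tcp_rot: [3.142, 0.0, -2.912]
contact_force: [-0.0, 0.5, 1.7]
opening: 1.002
grasp_force: 0.0
```

```bash
cat > look.py <<'E'
import sys;from rig import r
from h import *
s=r.sense();print(where(s),s["opening"])
n=sys.argv[1];f=r.grab_frame(n);q=tray(cloud(f,s));sg=float(sys.argv[2])
if len(sys.argv)>3: cv2.imwrite("pics/%s.png"%sys.argv[3],f["img"])
V=f["img"].min(-1)
k=(q[...,2]>66)&(q[...,2]<160)&(q[...,1]*sg>55)&(q[...,1]*sg<240)&(abs(q[...,0])<55)&(V>70)
p=q[k]*[1,sg,1]
for z in(75,90,100,110,120,130,138):
    b=p[abs(p[:,2]-z)<2.5];print(z,len(b),np.percentile(b[:,:2],[3,97],axis=0).round().tolist() if len(b)>8 else "")
E
python3 look.py wrist 1 w2
```

```text
clock 2.95 tcp tray [ -7.9 162.9 248.4] tip z 88 tooly(tray) [0.001 1.    0.   ] F [-0.05  0.46  1.69] 1.0023864718777475
75 1252 [[-45.0, 117.0], [28.0, 168.0]]
90 1215 [[-45.0, 132.0], [27.0, 187.0]]
100 2583 [[-45.0, 142.0], [18.0, 203.0]]
110 3501 [[-45.0, 152.0], [12.0, 196.0]]
120 3700 [[-45.0, 162.0], [2.0, 186.0]]
130 1220 [[-44.0, 172.0], [-5.0, 177.0]]
138 61 [[-21.0, 101.0], [4.0, 238.0]]
```

View pics/w2.png

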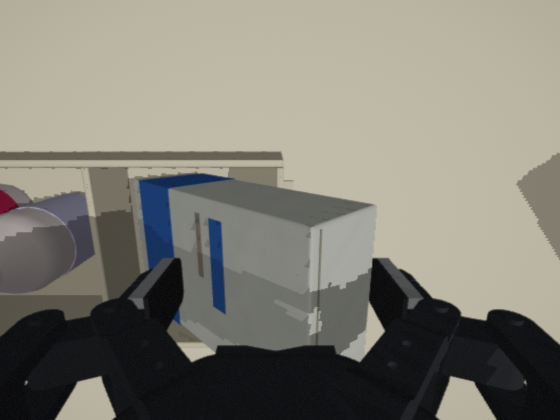

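The fingertips straddle the top of the blue carton without touching it, and the outer pad at px (375,270) is right behind the top edge. I start the arc push.

Emit:
apply_moves(
  deltas=[
    {"claw":-1,"delta_pos":[0,-0.3,0],"yaw":0},
    {"claw":-1,"delta_pos":[0,-0.3,-0.28],"yaw":0},
    {"claw":-1,"delta_pos":[0,-0.3,-0.28],"yaw":0},
    {"claw":-1,"delta_pos":[0,-0.3,-0.27],"yaw":0},
    {"claw":-1,"delta_pos":[0,-0.31,-0.27],"yaw":0},
    {"claw":-1,"delta_pos":[0,-0.31,-0.26],"yaw":0},
    {"claw":-1,"delta_pos":[0,-0.31,-0.26],"yaw":0},
  ],
)

```text
clock: 3.88
eef_pos: [518.3, 181.0, 264.4]
tcp_rot: [-3.141, -0.0, -2.911]
contact_force: [0.3, 0.7, 0.3]
opening: 1.004
grasp_force: 0.1
```

```bash
python3 look.py wrist 1 w3
```

```text
clock 3.88 tcp tray [ -8.1 141.6 264.4] tip z 104 tooly(tray) [ 0.  1. -0.] F [0.26 0.72 0.26] 1.0037685536858825
75 715 [[-45.0, 104.0], [28.0, 149.0]]
90 960 [[-45.0, 114.0], [28.0, 159.0]]
100 826 [[-45.0, 121.0], [28.0, 168.0]]
110 1399 [[-46.0, 128.0], [21.0, 187.0]]
120 3684 [[-45.0, 135.0], [19.0, 181.0]]
130 3888 [[-45.0, 142.0], [7.0, 167.0]]
138 2992 [[-44.0, 147.0], [1.0, 157.0]]
```

Lean is down to 34° and the pivot hasn't slid (107). Continuing.

Emit:
apply_moves(
  deltas=[
    {"claw":-1,"delta_pos":[0,-0.33,-0.23],"yaw":0},
    {"claw":-1,"delta_pos":[0,-0.33,-0.22],"yaw":0},
    {"claw":-1,"delta_pos":[0,-0.33,-0.22],"yaw":0},
    {"claw":-1,"delta_pos":[0,-0.34,-0.21],"yaw":0},
    {"claw":-1,"delta_pos":[0,-0.35,-0.2],"yaw":0},
    {"claw":-1,"delta_pos":[0,-0.35,-0.19],"yaw":0},
    {"claw":-1,"delta_pos":[0,-0.35,-0.17],"yaw":0},
  ],
)

```text
clock: 4.8
eef_pos: [523.7, 157.9, 278.8]
tcp_rot: [-3.142, -0.0, -2.911]
contact_force: [-0.1, -0.8, -0.1]
opening: 1.001
grasp_force: 0.0
```

```bash
python3 look.py wrist 1 w4
```

```text
clock 4.80 tcp tray [ -8.1 117.8 278.8] tip z 119 tooly(tray) [ 0.  1. -0.] F [-0.12 -0.75 -0.08] 1.0006717924222321
75 407 [[-45.0, 91.0], [27.0, 130.0]]
90 503 [[-45.0, 97.0], [29.0, 136.0]]
100 379 [[-45.0, 102.0], [29.0, 144.0]]
110 747 [[-45.0, 106.0], [28.0, 147.0]]
120 909 [[-45.0, 110.0], [25.0, 151.0]]
130 3833 [[-45.0, 115.0], [22.0, 160.0]]
138 4780 [[-45.0, 118.0], [12.0, 145.0]]
```

Emit:
apply_moves(
  deltas=[
    {"claw":-1,"delta_pos":[0,-0.3,-0.15],"yaw":0},
    {"claw":-1,"delta_pos":[0,-0.3,-0.14],"yaw":0},
    {"claw":-1,"delta_pos":[0,-0.3,-0.14],"yaw":0},
    {"claw":-1,"delta_pos":[0,-0.3,-0.12],"yaw":0},
    {"claw":-1,"delta_pos":[0,-0.3,-0.12],"yaw":0},
    {"claw":-1,"delta_pos":[0,-0.3,-0.1],"yaw":0},
    {"claw":-1,"delta_pos":[0,-0.2,-0.1],"yaw":0},
    {"claw":-1,"delta_pos":[0,0,0],"yaw":0},
  ],
)

```text
clock: 5.85
eef_pos: [528.3, 138.5, 287.5]
tcp_rot: [-3.142, 0.0, -2.912]
contact_force: [0.3, 0.7, -0.4]
opening: 1.001
grasp_force: 0.0
```

```bash
python3 look.py wrist 1 w5
```

```text
clock 5.85 tcp tray [ -8.   97.9 287.5] tip z 128 tooly(tray) [ 0.  1. -0.] F [ 0.33  0.68 -0.35] 1.0006708870495549
75 85 [[-45.0, 66.0], [-45.0, 104.0]]
90 104 [[-45.0, 64.0], [-45.0, 103.0]]
100 152 [[-45.0, 64.0], [-45.0, 103.0]]
110 158 [[-45.0, 64.0], [-45.0, 103.0]]
120 198 [[-45.0, 64.0], [-45.0, 102.0]]
130 256 [[-45.0, 63.0], [-19.0, 142.0]]
138 10126 [[-45.0, 62.0], [18.0, 102.0]]
```

View pics/w5.png

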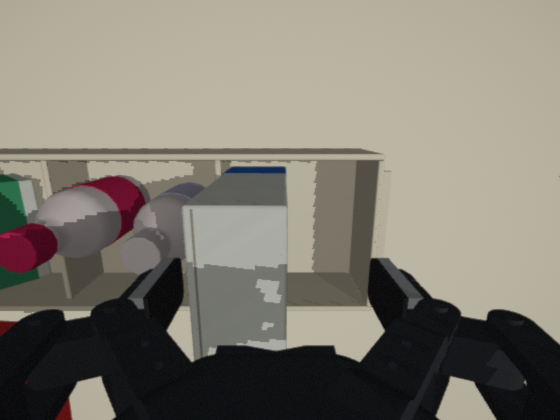

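The blue carton now stands upright at px (190–287), between y' 64 and 104. I lift off and go over to green.

Emit:
apply_moves(
  deltas=[
    {"claw":-1,"delta_pos":[0,0,-2.5],"yaw":0},
    {"claw":-1,"delta_pos":[0,0,-2.5],"yaw":0},
    {"claw":-1,"delta_pos":[-0.4,-5.2,0],"yaw":0},
    {"claw":-1,"delta_pos":[0,-5.2,0],"yaw":0},
    {"claw":-1,"delta_pos":[0,-5.2,0],"yaw":0},
    {"claw":-1,"delta_pos":[0,-5.2,0],"yaw":0},
    {"claw":-1,"delta_pos":[0,-5.2,0],"yaw":0},
    {"claw":-1,"delta_pos":[0,0,0],"yaw":0},
  ],
)

```text
clock: 6.9
eef_pos: [592.0, -116.5, 337.3]
tcp_rot: [-3.141, 0.0, -2.915]
contact_force: [0.6, 0.8, -0.1]
opening: 1.001
grasp_force: 0.0
```

```bash
python3 look.py wrist -1 w6; python3 look.py scene 1
```

```text
clock 6.90 tcp tray [  -4.3 -164.9  337.3] tip z 177 tooly(tray) [ 0.004  1.    -0.001] F [ 0.62  0.84 -0.12] 1.000839356245695
75 443 [[-39.0, 105.0], [31.0, 161.0]]
90 435 [[-39.0, 118.0], [32.0, 176.0]]
100 1345 [[-39.0, 127.0], [31.0, 186.0]]
110 1484 [[-39.0, 136.0], [32.0, 174.0]]
120 1682 [[-38.0, 144.0], [32.0, 162.0]]
130 2 
138 0 
clock 6.95 tcp tray [  -4.4 -163.2  337.1] tip z 177 tooly(tray) [0.003 1.    0.   ] F [ 0.14  0.33 -0.06] 1.0028504331526513
75 18 [[-39.0, 62.0], [32.0, 67.0]]
90 14 [[-29.0, 62.0], [33.0, 67.0]]
100 27 [[-29.0, 62.0], [32.0, 67.0]]
110 39 [[-32.0, 62.0], [34.0, 68.0]]
120 38 [[-33.0, 63.0], [32.0, 68.0]]
130 36 [[-32.0, 62.0], [35.0, 94.0]]
138 142 [[-38.0, 64.0], [34.0, 105.0]]
```

View pics/w6.png

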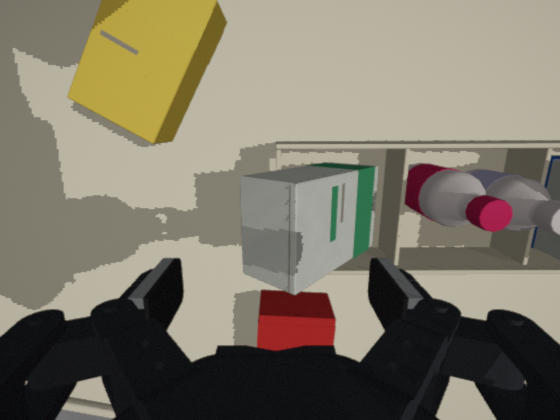

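The wrist view shows the green carton leaning left, with its outer top edge at px x≈242, outside the tray end. The left pad at (165,290) clears it, and the yellow and red cartons are well away.

Emit:
apply_moves(
  deltas=[
    {"claw":-1,"delta_pos":[0,0,2.6],"yaw":0},
    {"claw":-1,"delta_pos":[0,0,2.6],"yaw":0},
    {"claw":-1,"delta_pos":[0,0,2.5],"yaw":0},
    {"claw":-1,"delta_pos":[0,0.3,0.6],"yaw":0},
    {"claw":-1,"delta_pos":[0,0.4,0.6],"yaw":0},
    {"claw":-1,"delta_pos":[0,0.3,0.5],"yaw":0},
    {"claw":-1,"delta_pos":[0,0,0],"yaw":0},
  ],
)

```text
clock: 7.88
eef_pos: [589.2, -103.4, 243.7]
tcp_rot: [-3.142, 0.0, -2.911]
contact_force: [0.0, -0.8, 0.1]
opening: 0.999
grasp_force: 0.0
```

```bash
python3 look.py wrist -1 w7
```

```text
clock 7.88 tcp tray [  -4.  -151.5  243.7] tip z 84 tooly(tray) [-0.  1. -0.] F [ 0.05 -0.8   0.1 ] 0.998557053690252
75 1090 [[-39.0, 105.0], [30.0, 166.0]]
90 1257 [[-39.0, 106.0], [29.0, 197.0]]
100 3290 [[-39.0, 127.0], [21.0, 186.0]]
110 3374 [[-39.0, 136.0], [9.0, 175.0]]
120 3827 [[-39.0, 106.0], [3.0, 197.0]]
130 26 [[-17.0, 94.0], [8.0, 224.0]]
138 59 [[-16.0, 87.0], [8.0, 225.0]]
```

View pics/w7.png

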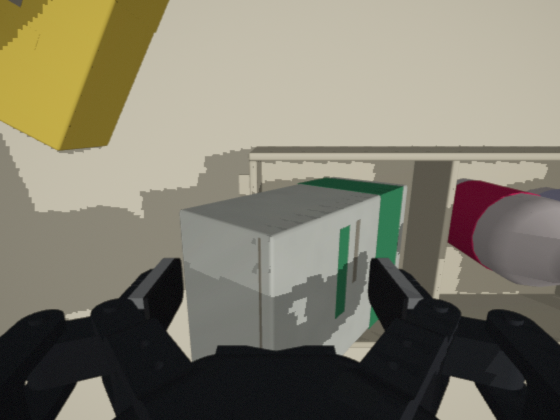

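Emit:
apply_moves(
  deltas=[
    {"claw":-1,"delta_pos":[0,0.4,0],"yaw":0},
    {"claw":-1,"delta_pos":[0,0.27,-0.23],"yaw":0},
    {"claw":-1,"delta_pos":[0,0.27,-0.22],"yaw":0},
    {"claw":-1,"delta_pos":[0,0.27,-0.22],"yaw":0},
    {"claw":-1,"delta_pos":[0,0.28,-0.2],"yaw":0},
    {"claw":-1,"delta_pos":[0,0.29,-0.2],"yaw":0},
    {"claw":-1,"delta_pos":[0,0.29,-0.19],"yaw":0},
  ],
)

```text
clock: 8.8
eef_pos: [584.4, -83.5, 256.2]
tcp_rot: [-3.142, 0.0, -2.911]
contact_force: [0.7, -0.3, -0.1]
opening: 0.997
grasp_force: 0.0
```

```bash
python3 look.py wrist -1
```

```text
clock 8.80 tcp tray [  -4.1 -131.   256.2] tip z 96 tooly(tray) [ 0.  1. -0.] F [ 0.66 -0.27 -0.09] 0.997120150255987
75 690 [[-39.0, 95.0], [30.0, 148.0]]
90 734 [[-39.0, 104.0], [31.0, 158.0]]
100 1144 [[-39.0, 110.0], [25.0, 167.0]]
110 3737 [[-39.0, 116.0], [24.0, 171.0]]
120 3822 [[-39.0, 122.0], [11.0, 155.0]]
130 3509 [[-38.0, 86.0], [6.0, 139.0]]
138 32 [[-17.0, 175.0], [-11.0, 196.0]]
```

Emit:
apply_moves(
  deltas=[
    {"claw":-1,"delta_pos":[0,0.3,-0.18],"yaw":0},
    {"claw":-1,"delta_pos":[0,0.3,-0.17],"yaw":0},
    {"claw":-1,"delta_pos":[0,0.3,-0.16],"yaw":0},
    {"claw":-1,"delta_pos":[0,0.3,-0.15],"yaw":0},
    {"claw":-1,"delta_pos":[0,0.3,-0.14],"yaw":0},
    {"claw":-1,"delta_pos":[0,0.3,-0.13],"yaw":0},
    {"claw":-1,"delta_pos":[0,0.2,-0.08],"yaw":0},
    {"claw":-1,"delta_pos":[0,0,0],"yaw":0},
  ],
)

```text
clock: 9.85
eef_pos: [579.9, -64.0, 266.1]
tcp_rot: [3.142, 0.0, -2.911]
contact_force: [0.3, -0.2, 0.4]
opening: 0.999
grasp_force: 0.0
```

```bash
python3 look.py wrist -1
```

```text
clock 9.85 tcp tray [  -4.1 -111.   266.1] tip z 106 tooly(tray) [-0.  1.  0.] F [ 0.32 -0.15  0.35] 0.999225631588363
75 164 [[-39.0, 70.0], [-39.0, 115.0]]
90 230 [[-39.0, 71.0], [-39.0, 117.0]]
100 278 [[-39.0, 72.0], [-39.0, 118.0]]
110 404 [[-39.0, 63.0], [-15.0, 157.0]]
120 1855 [[-39.0, 66.0], [18.0, 154.0]]
130 159 [[-25.0, 62.0], [6.0, 159.0]]
138 168 [[-16.0, 62.0], [-15.0, 160.0]]
```

The green carton is at about 5°, resting on the inner finger. I ease the finger up and inward to let it down.

Emit:
apply_moves(
  deltas=[
    {"claw":-1,"delta_pos":[0,0.2,-0.5],"yaw":0},
    {"claw":-1,"delta_pos":[0,0.3,-0.5],"yaw":0},
    {"claw":-1,"delta_pos":[0,0.3,-0.5],"yaw":0},
    {"claw":-1,"delta_pos":[0,0.3,-0.5],"yaw":0},
    {"claw":-1,"delta_pos":[0,0.1,-0.5],"yaw":0},
    {"claw":-1,"delta_pos":[0,0,-4],"yaw":0},
    {"claw":-1,"delta_pos":[0,0,-5],"yaw":0},
    {"claw":-1,"delta_pos":[0,0,0],"yaw":0},
  ],
)

```text
clock: 10.9
eef_pos: [578.5, -52.6, 385.5]
tcp_rot: [-3.139, 0.007, -2.911]
contact_force: [0.6, 0.1, -0.5]
opening: 1.002
grasp_force: 0.0
```

```bash
python3 look.py wrist -1; python3 look.py scene 1; python3 look.py side -1 s1; python3 look.py scene -1
```

```text
clock 10.90 tcp tray [ -2.9 -99.6 385.5] tip z 225 tooly(tray) [ 0.     1.    -0.002] F [ 0.64  0.13 -0.54] 1.0023026888409323
75 19 [[-39.0, 64.0], [-39.0, 105.0]]
90 47 [[-39.0, 65.0], [-39.0, 110.0]]
100 26 [[-39.0, 66.0], [-39.0, 111.0]]
110 60 [[-39.0, 65.0], [-39.0, 110.0]]
120 1952 [[-39.0, 63.0], [33.0, 112.0]]
130 0 
138 0 
clock 10.95 tcp tray [ -3.6 -99.4 383.2] tip z 223 tooly(tray) [ 0.     1.    -0.001] F [ 0.22  0.44 -0.69] 1.0016623325457696
75 20 [[-39.0, 61.0], [32.0, 66.0]]
90 13 [[-22.0, 61.0], [32.0, 67.0]]
100 28 [[-28.0, 61.0], [33.0, 74.0]]
110 28 [[-34.0, 61.0], [33.0, 72.0]]
120 43 [[-35.0, 60.0], [35.0, 90.0]]
130 28 [[-32.0, 62.0], [32.0, 67.0]]
138 141 [[-38.0, 62.0], [33.0, 104.0]]
clock 11.00 tcp tray [ -4.2 -99.2 381.6] tip z 222 tooly(tray) [ 0.  1. -0.] F [ 0.09 -0.14 -0.16] 1.0026860897012995
75 43 [[-41.0, 70.0], [27.0, 115.0]]
90 52 [[-41.0, 71.0], [8.0, 116.0]]
100 50 [[-40.0, 72.0], [12.0, 115.0]]
110 58 [[-41.0, 67.0], [28.0, 115.0]]
120 156 [[-40.0, 66.0], [33.0, 115.0]]
130 0 
138 0 
clock 11.05 tcp tray [ -4.5 -99.1 380.6] tip z 221 tooly(tray) [0. 1. 0.] F [-0.06  0.98 -0.28] 0.998985019193757
75 16 [[-33.0, 110.0], [33.0, 115.0]]
90 36 [[-33.0, 111.0], [34.0, 116.0]]
100 34 [[-28.0, 111.0], [36.0, 115.0]]
110 42 [[-31.0, 111.0], [34.0, 116.0]]
120 100 [[-34.0, 64.0], [33.0, 114.0]]
130 0 
138 0
```

View pics/s1.png

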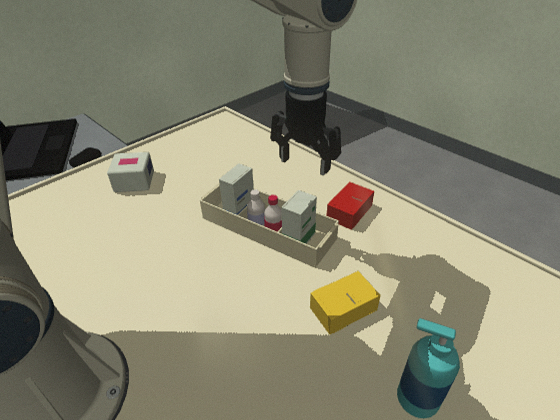

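The side view shows both cartons standing upright in their bays, blue at (236,188) and green at (299,217). The bottles, gel and compress pack are where they were, and the gripper is well clear.

```bash
python3 -c "
from rig import r
print(r.sign_off())"
```

```text
the job is handed in; nothing more can be done
None
```

Both cartons now stand upright in their own end bays, pushed up with the fingertips and never gripped or lifted. The bottles, gel and compress pack look undisturbed in the last view, and I handed the job in at about 11 s; no verdict came back.

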